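# Open the offcut bin with its lever

## Robot

A 6-joint arm with a two-finger parallel gripper is mounted at the origin on the work surface. World frame = base frame: x ahead of the robot, y to its left, z up, the work surface at z = 0. Lengths are in m, angles in rad, forces in N, time in s.
With the tool pointing down it reaches from about 0.3 to 0.875 m from the base axis. Payload 6.4 kg.
Tool frame: the origin (TCP) lies on the front face of the gripper's body, between the roots of the fingers; the fingertips stand 73 mm ahead of it and the grasp point (between the pads) lies ctrl.pinch_z ahead of it (ctrl.pinch_z is the distance from the TCP to the grasp point, in m); z points along the fingers, x is the direction in which the jaws open and shut, and the axes are right-handed (so a half turn about z gives the same grasp; the last joint's range is limited). The gripper opens to 85 mm and grips with 20 to 120 N. Pads are 22 mm wide; open, the fingers measure 114 mm over their backs; the gripper's body (76 mm by 85 mm) begins 54 mm behind the grasp point. The pads swing forward as they close: fully open they stand 13 mm farther back than shut.
Start: joints at [1.059, 0.181, 1.607, -0, 1.354, -0.206], TCP at [0.173, 0.548, 0.304] pointing down, gripper open.
Joint ranges: [-2.99, 2.99], [-0.89, 2.07], [0.3, 2.58], [-1.14, 4.28], [0, 2.63], [-3.12, 3.12]. Speed limits (rad/s): [2.57, 2.57, 3.01, 3.14, 3.14, 3.14].

## Interface

Orientations are given as a unit quaternion [w, x, y, z].
In Python, from bench import ctrl gives the robot as it stands.
- The arm moves only by the tool move_arm, never from a script. Its argument "rows" is text: rows parted by semicolons, each of 7 numbers parted by spaces: the shift along the tool's x, y, z in cm, then the turn, a rotation vector about the tool's x, y, z in degrees, then the opening, from 0 (shut) to 1 (fully open). In form: x y z rx ry rz grip; .... A call has 1 to 20 rows; each row shifts and turns the commanded pose from where the row before left it, along the tool's axes as they then stand; what a row does not reach is not made up. A row lasts 1/10 s, in which the tool goes at most 50 mm and 8.59 degrees, less where a joint would pass 70% of its speed; a pose out of reach is approached as far as the arm can. A call with a gripper value outside its range is refused whole. The fingers move at their own pace and stop on an object; the grip force is fixed at half the most. Time passes only in rows, so rows that do not move let the fingers close. It gives the time, the measured TCP pose, the force and the opening at its end, in the units of the state.
- ctrl.get_obs(): the state, without advancing time (a new reading comes with each control period).
- ctrl.camera(name): name is "scene" or "top"; returns a dict with "color" (420x560x3 uint8, blue, green, red), "fx", "fy", "cx", "cy" (pixels), "k1" (the pictures are not rectified: a ray, as slopes to the right and down, at radius r is drawn at 1 + k1 r^2 times it, then the intrinsics apply), "rvec" (rotation vector, rad) and "tvec" (3), from world to camera coordinates, as OpenCV has them. Camera axes: x right, y down, z forward; pixel columns grow to the right and rows downward; lengths in m; the calibration is good to about 2 mm. A picture is of the moment at which its call begins. There is no depth.
- ctrl.hand_in(): hands the job in, once; it reports no verdict.
Trained networks look in the newest picture that a camera, given by its name, has taken for a name from the list of things; names that differ only in an ending like _2 or _b are one class to them, and where a whole thing is asked for, a point or a joint stands for the part that bears it (a point fixed in the world has none). Each returns a list of dicts, best first, with "confidence" (0 to 1); they miss things now and then, are a little off and sometimes report something else, mostly with a low value. They report only what shows in the picture. A call takes as long as a camera call.
- ctrl.look_for(camera, query): "bbox" ([left, top, right, bottom] in pixels, round what is visible of it).
- ctrl.trace(camera, query): "region" (420x560 bool, what is visible of it) and "bbox" ([left, top, right, bottom] in pixels, round what is visible of it).
The state is a dict: "time_s": time; "q": joint angles; "dq": joint speeds; "joint_efforts": joint torques, N m; "eef_pos": TCP position; "eef_rot": TCP orientation; "wrist_force": force on the tool from outside, world axes, zero at the start; "torque": the same for the moment, N m; "opening": opening from 0.0 (shut) to 1.0 (fully open).
Only numpy, scipy, OpenCV 4.12 (cv2) and the standard library are available. Lean on these libraries where they do the work, as an engineer would, in place of code of your own. Each camera call takes 0.05 s, during which the arm holds its last target.

## Task

Push the red stop in as far as it goes, so that its prop no longer blocks the lever, then press the yellow paddle at the lever's long end right down so that the short end raises the heavy green flap of the offcut bin. Finish with the fingertips still pressing on the paddle and holding the flap open. Only push and press from outside: do not lift the lever out of its fulcrum, do not touch the flap itself, and leave the other things on the bench alone.

Things in the scene. Friction and masses are not known exactly. Their poses are not given: they have to be found in the camera images.
- stand: Fixed plywood board, 12 mm thick, x -255 to 215 mm, y -105 to 135 mm. Origin on the bench below the fulcrum; x runs along the lever from the paddle (-x) to the bin (+x); the red push plate is on the +y side; z up. Grey bin at x 90 to 195 mm, 160 mm wide, 115 mm high. Rubber bumper under the lever at x -187 mm, top at 45 mm. Fulcrum cheeks 139 mm high, 64 mm wide over all.
- fulcrum (a point): Fixed point on the steel fulcrum where the axis of the lever's pin rests in open-topped notches, 125 mm above the bench; axes as the stand's.
- lever: Loose aluminium lever, 30 mm wide, 8 mm thick, 0.3 kg; origin at the centre of its cross pin, which just lies in the fulcrum. At rest it slopes up 20 degrees to the paddle, its short end (80 mm from the pin) under the flap's lip; right down, it slopes down about 19 degrees, on the bumper. Axes as the stand's while at rest.
- paddle (a point): Centre of the top face of the yellow paddle on the long end, 60 mm along the lever, 50 mm wide, 200 mm from the pin. About 204 mm above the bench at rest and 70 mm when right down (on an arc about the pin). 3 to 7 N down on it lifts the flap once the prop is away; before that it stops after some 15 mm.
- push_face (a point): Centre of the outer face of the stop's red push plate, 40 mm wide, 50 mm high, 12 mm thick; this point is 90 mm, the top 115 mm above the bench. The face looks along the stand's +y: push it towards -y. It moves with the stop. On the same slide, the red prop (20 x 28 mm, 137 mm high) stands under the lever.
- stop (a joint): How far the red stop has been pushed in, in m: near 0 at the start (prop under the lever), 0.05 fully in (prop clear of the lever on its other side). It has about 2 N of friction and stays where it is left.
- flap (a joint): Opening angle of the heavy green flap (about 2.2 kg, 147 x 176 x 12 mm), in rad: 0 shut, about 0.42 with the lever right down. Hinged on the bin's side farthest from the lever; it falls shut when the lever is released.
- flap_edge (a point): Middle of the upper free edge of the flap, which overhangs the bin towards the lever; 127 mm above the bench when shut.
- motor: Small steel motor lying on the board, 38 mm long, 30 mm high. Origin under its centre. Leave it alone.
- spool: Blue plastic spool on the board, 40 mm across, 35 mm high. Origin under its centre. Leave it alone.
- tape: White ring, 104 mm across, 40 mm high. Origin under its centre. Leave it alone.
- cup: Orange cup, 72 mm across, 85 mm high. Origin under its centre. Leave it alone.
- glue: White glue bottle with a red cap, 44 mm across, 110 mm high. Origin under its centre. Leave it alone.
- gluegun: Blue hot-glue gun lying on its side, about 200 mm long, 35 mm high. Origin under the middle of its barrel. Leave it alone.
- marker: Black marker pen with a yellow cap lying on the bench, 131 mm long, 17 mm thick. Origin under its centre. Leave it alone.

How it is judged:
By the outcome, as a careful person would: the job done as asked, in the order asked, and still so for the second after the job is handed in, while the arm keeps its last pose, push and grip.
It also fails if it takes over 43 s, if anything falls off the work surface, if the arm or the gripper's body presses on something with over 40 N, if the wrist force passes 120 N, or if a joint passes its speed limit or range.

## Working session

There is one attempt and no reset: what is moved stays moved. The work goes in short steps, Python scripts to look and compute and a tool call to move; the robot and the scene stay as the last step left them, time stands still between calls to the robot, and variables do not carry over. Pictures are saved under pics/ and viewed, and the job is handed in when it is done.

Besides the shell and the picture viewer there is one more tool, called as a command line: name --argument value ..., lists and objects as JSON in quotes. move_arm: Moves the arm, as the interface text tells. Its arguments: {"type":"object","properties":{"rows":{"type":"string"}},"required":["rows"]}

```bash
ls; mkdir -p pics; python3 - <<'E'
from bench import ctrl
import cv2
o=ctrl.get_obs();print(o, ctrl.pinch_z)
for n in("scene","top"):
    c=ctrl.camera(n);cv2.imwrite(f"pics/{n}0.png",c["color"]);print({k:v for k,v in c.items() if k!="color"})
    for q in("lever","paddle","push_face","flap","stand","cup","glue","tape","motor","spool"):
        print(n,q,[(r["bbox"],round(r["confidence"],2)) for r in ctrl.look_for(n,q)][:2])
E
```

```text
pics
{'time_s': 0.0, 'q': array([ 1.05869984e+00,  1.81537389e-01,  1.60797848e+00,  2.25679194e-05,
        1.35377504e+00, -2.06318020e-01]), 'dq': array([-0.0012374 ,  0.00154191, -0.00043875, -0.00025511,  0.00053675,
       -0.00024142]), 'joint_efforts': array([ 6.96326770e-04, -4.44879341e+01, -3.51337945e+01, -1.63883615e-04,
        9.13036958e-03,  4.43673139e-05]), 'eef_pos': array([0.1728792 , 0.54796799, 0.30300036]), 'eef_rot': array([ 3.41001504e-04,  8.06547994e-01,  5.91168007e-01, -7.77723456e-04]), 'wrist_force': array([-0.0317522 ,  0.88156387, -0.1510613 ]), 'torque': array([-0.01846491,  0.07050237,  0.06151431]), 'opening': 0.9992952604538113} 0.0539
{'fx': 399.89264630102696, 'fy': 399.89264630102696, 'cx': 288.09161173174067, 'cy': 213.13947797873465, 'k1': -0.10016747901318411, 'rvec': array([ 1.3173451 ,  2.35718925, -0.82440831]), 'tvec': array([ 0.29599464, -0.29621135,  1.62242463])}
scene lever [([257.6, 177.8, 334.3, 242.3], 0.68)]
scene paddle [([255.6, 179.3, 332.3, 244.8], 0.79)]
scene push_face [([289.1, 198.5, 321.3, 249.6], 0.8), ([187.6, 128.1, 
[... 706 characters left out ...]
5268181,  1.49449602])}
top lever [([220.7, 188.4, 313.0, 215.9], 0.9), ([165.1, 169.2, 218.7, 233.8], 0.65)]
top paddle [([217.7, 188.0, 316.4, 216.4], 0.56), ([163.2, 169.8, 220.4, 234.6], 0.24)]
top push_face [([162.6, 167.7, 219.5, 233.2], 0.72), ([251.9, 208.7, 265.9, 245.0], 0.5)]
top flap [([165.6, 168.3, 220.7, 233.9], 0.6)]
top stand [([218.7, 188.1, 315.6, 215.2], 0.74), ([163.6, 171.4, 324.2, 256.4], 0.67)]
top cup [([97.0, 234.1, 128.6, 257.8], 0.81), ([159.8, 169.6, 321.2, 260.5], 0.7)]
top glue [([106.4, 204.1, 128.8, 219.9], 0.69)]
top tape [([414.4, 175.9, 457.2, 211.5], 0.98)]
top motor [([207.6, 231.2, 224.2, 248.8], 0.71), ([420.0, 173.5, 455.6, 212.6], 0.69)]
top spool []
```

```bash
python3 - <<'E'
import cv2
a=cv2.imread("pics/scene0.png");b=cv2.imread("pics/top0.png")
cv2.imwrite("pics/s0c.png",cv2.resize(a[120:340,140:470],None,fx=2.4,fy=2.4,interpolation=3))
cv2.imwrite("pics/t0c.png",cv2.resize(b[140:290,80:340],None,fx=3,fy=3,interpolation=3))
E
```

```text
(no output)
```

View pics/s0c.png

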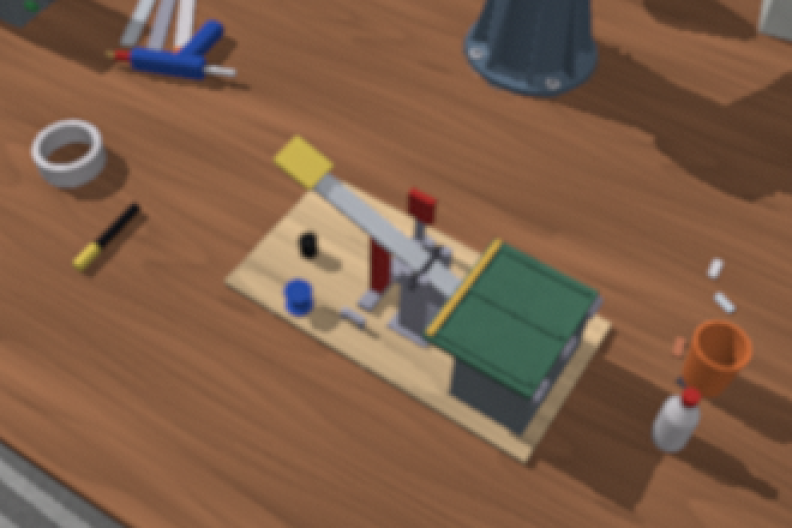

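View pics/t0c.png

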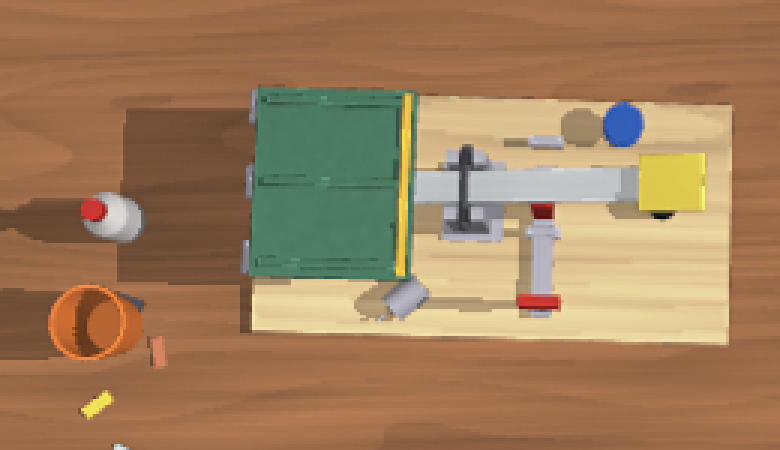

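View pics/top0.png

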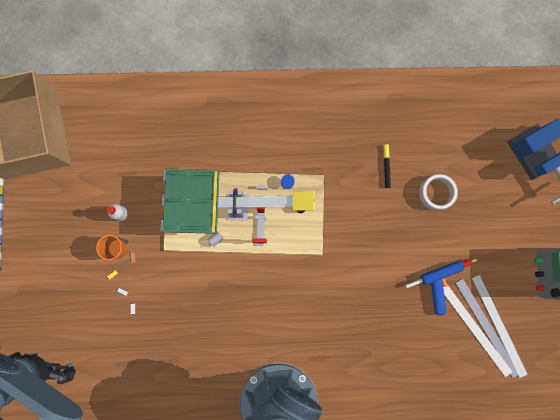

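```bash
cat > h.py <<'E'
import numpy as np,cv2
from scipy.optimize import least_squares
def proj(c,P):
    R=cv2.Rodrigues(c["rvec"])[0];p=np.atleast_2d(P)@R.T+c["tvec"]
    s=p[:,:2]/p[:,2:];r2=(s**2).sum(1,keepdims=True);s=s*(1+c["k1"]*r2)
    return s*[c["fx"],c["fy"]]+[c["cx"],c["cy"]]
def w(st,P):
    x,y,t=st;P=np.atleast_2d(P);C,S=np.cos(t),np.sin(t)
    return np.c_[x+C*P[:,0]-S*P[:,1],y+S*P[:,0]+C*P[:,1],P[:,2]]
E
python3 - <<'E'
from h import *
from bench import ctrl
T=ctrl.camera("top");S=ctrl.camera("scene")
a=np.deg2rad(20)
pts=dict(c1=(-.255,-.105,.012),c2=(-.255,.135,.012),c3=(.215,.135,.012),pad=(-.2*np.cos(a)-.004*np.sin(a)*0,0,.202),plate=(-.08,.085,.115))
topuv=dict(c1=(732,104),c2=(728,344),c3=(252,331))
topuv={k:np.array(v)/3+[80,140] for k,v in topuv.items()}
sc=dict(c1=(226,281),c4=(530,460))
scuv={k:np.array(v)/2.4+[140,120] for k,v in sc.items()}
pts["c4"]=(.215,-.105,.012)
f=lambda s:np.r_[(proj(T,w(s,[pts[k] for k in topuv]))-list(topuv.values())).ravel(),(proj(S,w(s,[pts[k] for k in scuv]))-list(scuv.values())).ravel()]
r=least_squares(f,[.55,0.05,np.pi/2],x_scale=[.1,.1,.1]);print(r.x,np.round(r.fun,1))
st=r.x;np.save("st.npy",st)
a=np.deg2rad(20)
test=dict(pad=(-.2*np.cos(a),0,.204),tape0=(0,0,.125),flape=(.048,0,.127))
for k,v in test.items():print(k,w(st,v),(proj(T,w(st,v))-[80,140])*3,(proj(S,w(st,v))-[140,120])*2.4)
# push plate: solve stand-frame x,y from both views
g=lambda p:np.r_[(proj(T,w(st,[(p[0],p[1],.115)]))-(np.array([538,302])/3+[80,140])).ravel()]
p=least_squares(g,[-.08,.1]).x;print("plate top centre stand xy",p,"world",w(st,[(*p,.115)]))
print((proj(S,w(st,[(*p,.115),(*p,.065)]))-[140,120])*2.4)
E
```

```text
[0.56842419 0.10829283 1.52499767] [-0.7 -0.4 -0.4 -0.4 -1.1  0.5 -0.8 -0.7 -1.  -0.9]
pad [[ 0.55981987 -0.07944862  0.204     ]] [[672.75534918 180.60399944]] [[301.92604338 158.13004695]]
tape0 [[0.56842419 0.10829283 0.125     ]] [[463.49778595 186.87265762]] [[427.17501946 264.05748476]]
flape [[0.57062176 0.1562425  0.127     ]] [[411.00918303 185.40394214]] [[460.68965566 280.91073066]]
plate top centre stand xy [-0.07090508  0.10381692] world [[0.46146991 0.04221511 0.115     ]]
[[422.35136699 191.91417398]
 [420.52605219 215.52441672]]
```

move_arm --rows "0 0 0 0 0 -7.5 0;0 0 0 0 0 -7.5 0;-4.1 2.1 0 0 0 0 0;-4.1 2.1 0 0 0 0 0;-4.1 2.1 0 0 0 0 0;-4.1 2.1 0 0 0 0 0;-4.1 2.1 0 0 0 0 0;-4.1 2.1 0 0 0 0 0;-4.1 2.1 0 0 0 0 0;-4.1 2.1 0 0 0 0 0;-4.1 2.1 0 0 0 0 0;-4.1 2.1 0 0 0 0 0;-4.1 2.1 0 0 0 0 0;-4.1 2.1 0 0 0 0 0;0 0 0 0 0 0 0;0 0 0 0 0 0 0"

```text
time_s: 2.8
eef_pos: [0.4033, 0.0449, 0.3038]
eef_rot: [-0.0, 0.724, 0.69, 0.0]
wrist_force: [-0.2, 0.3, 0.5]
opening: 0.001
```

move_arm --rows "0 0 4 0 0 0 0;0 0 4 0 0 0 0;0 0 4 0 0 0 0;0 0 2.4 0 0 0 0;0 0 0 0 0 0 0;0 1 0 0 0 0 0;0 1 0 0 0 0 0;0 1 0 0 0 0 0;0 0 0 0 0 0 0;0 0 0 0 0 0 0"

```text
time_s: 3.8
eef_pos: [0.4338, 0.0443, 0.1604]
eef_rot: [0.0, 0.722, 0.691, 0.0]
wrist_force: [1.0, 0.6, 0.2]
opening: 0.002
```

```bash
cat > pic.py <<'E'
import sys,cv2,numpy as np
from bench import ctrl
k=sys.argv[1]
a=ctrl.camera("scene")["color"];b=ctrl.camera("top")["color"]
A=cv2.resize(a[150:330,230:410],(400,400),interpolation=3);B=cv2.resize(b[150:270,150:350],(400,240),interpolation=3)
out=np.zeros((400,800,3),np.uint8);out[:,:400]=A;out[:240,400:]=B
cv2.imwrite(f"pics/{k}.png",out);o=ctrl.get_obs();print(o["time_s"],o["eef_pos"],o["wrist_force"])
E
python3 pic.py p1
```

```text
3.9 [0.43301113 0.0444238  0.15997977] [ 0.02917564 -0.05103338 -0.94835489]
```

View pics/p1.png

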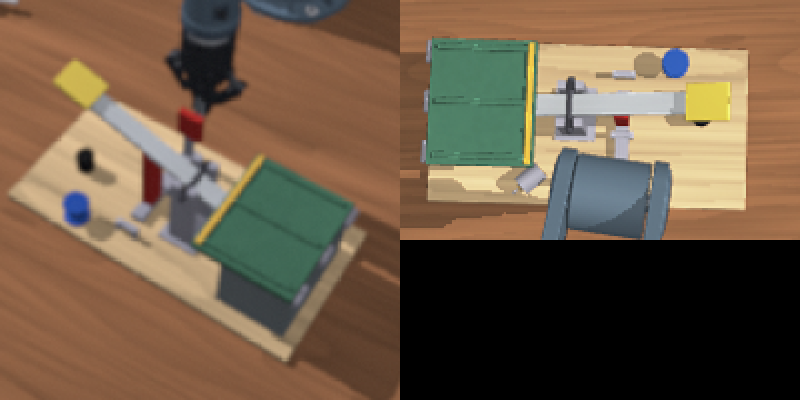

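The fingertips (about (200,105) in the left view) stand right behind the red plate (190,125); the prop (150,175) is still under the lever. Pushing now.

move_arm --rows "0 0.8 0 0 0 0 0;0 0.8 0 0 0 0 0;0 0.8 0 0 0 0 0;0 0.8 0 0 0 0 0;0 0.8 0 0 0 0 0;0 0.8 0 0 0 0 0;0 0.4 0 0 0 0 0;0 0 0 0 0 0 0"

```text
time_s: 4.7
eef_pos: [0.4858, 0.0422, 0.1598]
eef_rot: [0.0, 0.723, 0.691, 0.0]
wrist_force: [-0.1, 0.4, 0.2]
opening: 0.002
```

```bash
python3 pic.py p2
```

```text
4.8 [0.48533443 0.04225651 0.15983616] [ 0.81538599 -0.20550383  0.27283589]
```

View pics/p2.png

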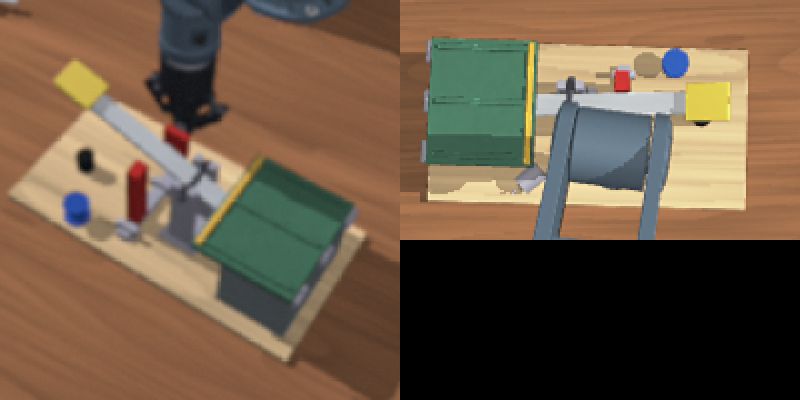

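The prop (137,190 left view; 622,80 top) is now beyond the lever. I'll push on in small steps until it hits the end.

move_arm --rows "0 0.3 0 0 0 0 0;0 0.3 0 0 0 0 0;0 0 0 0 0 0 0;0 0 0 0 0 0 0"

```text
time_s: 5.2
eef_pos: [0.4913, 0.0419, 0.1599]
eef_rot: [0.0, 0.723, 0.691, 0.0]
wrist_force: [-0.2, 0.7, -0.5]
opening: -0.002
```

move_arm --rows "0 0.2 0 0 0 0 0;0 0 0 0 0 0 0;0 0 0 0 0 0 0"

```text
time_s: 5.5
eef_pos: [0.4932, 0.0418, 0.1599]
eef_rot: [0.0, 0.723, 0.691, 0.0]
wrist_force: [-1.2, 0.9, -0.0]
opening: -0.0
```

move_arm --rows "0 0.2 0 0 0 0 0;0 0 0 0 0 0 0;0 0 0 0 0 0 0"

```text
time_s: 5.8
eef_pos: [0.4952, 0.0417, 0.1599]
eef_rot: [0.0, 0.722, 0.691, 0.0]
wrist_force: [-0.6, 0.4, -0.7]
opening: 0.001
```

move_arm --rows "0 0.2 0 0 0 0 0;0 0 0 0 0 0 0"

```text
time_s: 6.0
eef_pos: [0.4961, 0.0417, 0.1598]
eef_rot: [-0.001, 0.722, 0.691, -0.001]
wrist_force: [-7.9, -0.2, 5.3]
opening: -0.006
```

move_arm --rows "0 0.2 0 0 0 0 0;0 0 0 0 0 0 0"

```text
time_s: 6.2
eef_pos: [0.4964, 0.0417, 0.1596]
eef_rot: [-0.003, 0.722, 0.692, -0.003]
wrist_force: [-16.5, -0.9, 13.9]
opening: 0.002
```

```bash
python3 pic.py p3
```

```text
6.3 [0.4964363  0.04167025 0.15968958] [-15.49712592  -0.24495943  12.51510749]
```

View pics/p3.png

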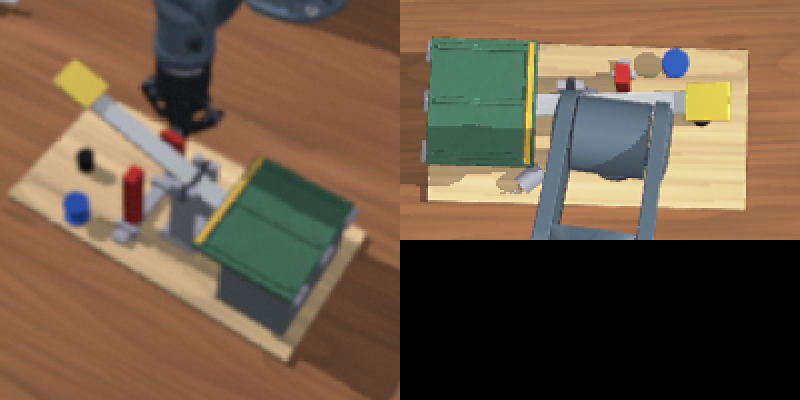

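Force rose to about 16 N: end stop. Backing off and lifting clear.

move_arm --rows "0 -1 0 0 0 0 0;0 -3 0 0 0 0 0;0 -3 0 0 0 0 0;0 -2 -4 0 0 0 0;0 0 -4 0 0 0 0;0 0 -4 0 0 0 0;0 0 -3 0 0 0 0;0 -4 0 0 0 0 0;0 0 0 0 0 0 0"

```text
time_s: 7.2
eef_pos: [0.367, 0.0477, 0.3105]
eef_rot: [0.001, 0.722, 0.692, 0.0]
wrist_force: [0.1, 0.3, 0.3]
opening: -0.002
```

```bash
python3 pic.py p4; python3 - <<'E'
from h import *
from bench import ctrl
T=ctrl.camera("top");st=np.load("st.npy")
import cv2
cv2.imwrite("pics/p4t.png",cv2.resize(T["color"][160:260,200:340],(770,550),interpolation=3))
for n,p in dict(plate_out=(-.071,.06,.115),plate_in=(-.071,.048,.115),plate0=(-.071,.11,.115)).items(): print(n,(proj(T,w(st,p))-[200,160])*5.5)
E
```

```text
7.3 [0.36918148 0.04723454 0.310256  ] [0.28953067 0.72308009 0.53984369]
plate_out [[328.75649293 356.5942134 ]]
plate_in [[329.36657112 332.84510624]]
plate0 [[326.20661086 456.00352059]]
```

View pics/p4t.png

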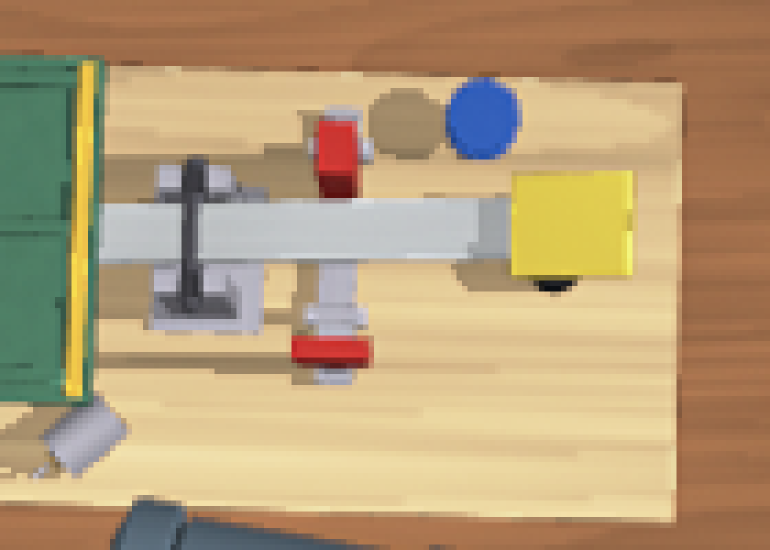

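View pics/p4.png

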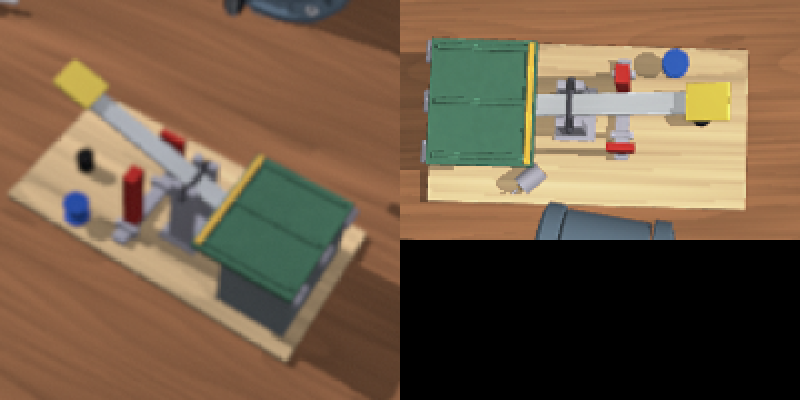

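```bash
python3 - <<'E'
from h import *
from bench import ctrl
T=ctrl.camera("top");st=np.load("st.npy")
def inv(px,z):
    f=lambda p:(proj(T,w(st,(p[0],p[1],z)))-px).ravel()
    return least_squares(f,[-.07,0]).x
for n,b in (("top0",cv2.imread("pics/top0.png")),("now",T["color"])):
    h=b.astype(int);m=((h[...,2]>110)&(h[...,1]<70)&(h[...,0]<70)).astype(np.uint8)
    m[:,:240]=0;m[:,290:]=0;m[:180]=0;m[260:]=0
    k,l,s,c=cv2.connectedComponentsWithStats(m)
    for i in range(1,k):
        if s[i,4]>10: print(n,s[i],c[i],"z.115",inv(c[i],.115),"z.137",inv(c[i],.137))
print("paddle",inv(np.array([572,224])/5.5+[200,160],.204), "pin",inv(np.array([193,232])/5.5+[200,160],.125))
E
```

```text
top0 [257 208   7   2  13] [260.15384615 208.46153846] z.115 [-0.07088619  0.0143848 ] z.137 [-0.07149766  0.01685017]
top0 [253 239  13   4  52] [259.  240.5] z.115 [-0.06997447  0.10337745] z.137 [-0.07059997  0.10447398]
now [257 182   8  14  70] [260.87142857 187.4       ] z.115 [-0.07137282 -0.04476959] z.137 [-0.0719768  -0.04139434]
now [253 221  14   6  59] [259.27118644 223.54237288] z.115 [-0.06951756  0.05644234] z.137 [-0.07015009  0.0582608 ]
paddle [-0.18730276  0.00140058] pin [-0.00162055 -0.0003408 ]
```

The plate has travelled about 47–50 mm to a hard end stop and the prop (338,145) is clear of the lever. Now to above the paddle.

move_arm --rows "-2 3.3 0 0 0 0 0;-2 3.3 0 0 0 0 0;-2 3.3 0 0 0 0 0;-2 3.3 0 0 0 0 0;-2 3.2 0 0 0 0 0;-2 3.2 0 0 0 0 0;0 0 0 0 0 0 0;0 0 0 0 0 0 0"

```text
time_s: 8.2
eef_pos: [0.5601, -0.0817, 0.3081]
eef_rot: [-0.001, 0.723, 0.691, -0.001]
wrist_force: [-0.2, 0.9, 0.4]
opening: -0.001
```

```bash
python3 pic.py p5; python3 -c "
import numpy as np
from bench import ctrl
st=np.load('st.npy');d=ctrl.get_obs()['eef_pos'][:2]-st[:2];c,s=np.cos(st[2]),np.sin(st[2]);print(c*d[0]+s*d[1],-s*d[0]+c*d[1])"
```

```text
8.3 [ 0.55931532 -0.08073682  0.30902271] [ 0.00702739 -0.1428758  -0.30382609]
-0.18924847390366337 0.0004450387906142061
```

View pics/p5.png

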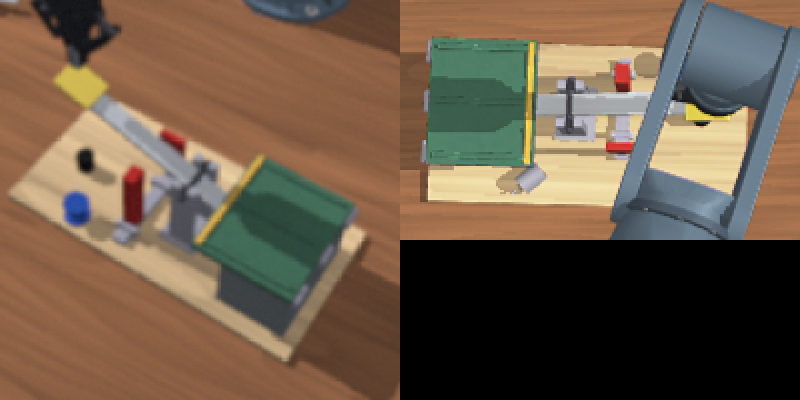

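The tips (80,62 left view) are over the paddle (80,85). Press down along the arc.

move_arm --rows "0 0 1.5 0 0 0 0;0 0 1.2 0 0 0 0;-0.2 0 1 0 0 0 0;-0.2 0 1 0 0 0 0;-0.2 0 1 0 0 0 0;-0.2 0 1 0 0 0 0;0 0 0 0 0 0 0"

```text
time_s: 9.0
eef_pos: [0.5592, -0.09, 0.2422]
eef_rot: [0.0, 0.723, 0.691, -0.0]
wrist_force: [-0.3, -3.2, 4.1]
opening: -0.002
```

```bash
python3 pic.py p6
```

```text
9.1 [ 0.55942558 -0.08983522  0.24322438] [-1.38364344 -2.7705547   5.87978363]
```

View pics/p6.png

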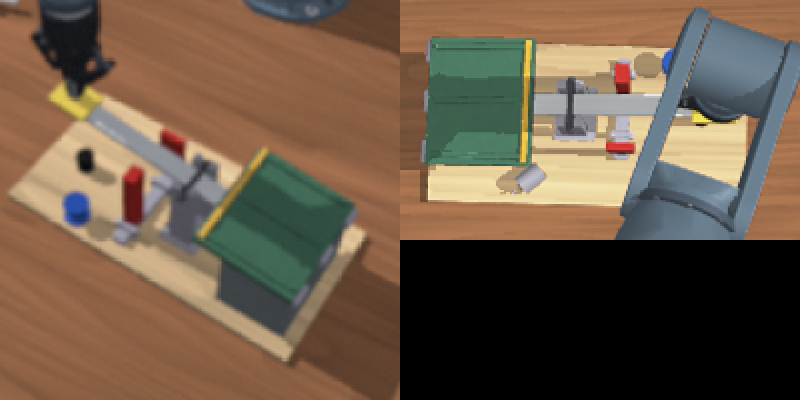

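move_arm --rows "-0.1 0 1 0 0 0 0;0 0 1 0 0 0 0;0 0 1 0 0 0 0;0.1 0 1 0 0 0 0;0.2 0 1 0 0 0 0;0.2 0 1 0 0 0 0;0.2 0 1 0 0 0 0;0.2 0 1 0 0 0 0;0 0 0 0 0 0 0"

```text
time_s: 10.0
eef_pos: [0.5596, -0.0816, 0.1623]
eef_rot: [0.0, 0.723, 0.691, -0.0]
wrist_force: [0.4, -1.3, 0.4]
opening: -0.002
```

```bash
python3 pic.py p7
```

```text
10.1 [ 0.55954656 -0.08106165  0.16276659] [-0.25370126 -1.18757774  1.90828407]
```

View pics/p7.png

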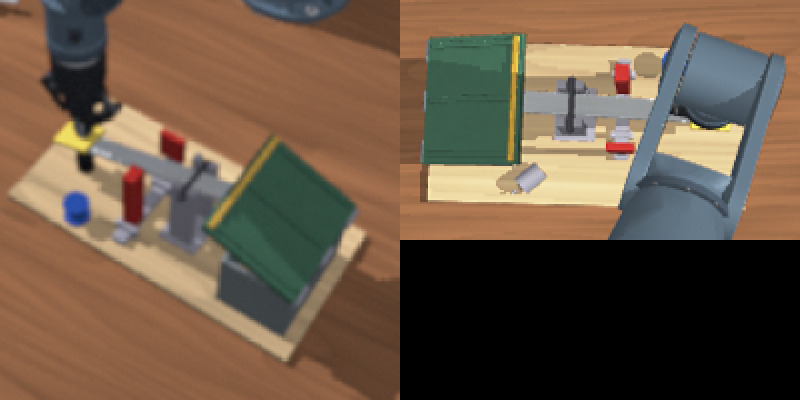

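move_arm --rows "0.2 0 0.7 0 0 0 0;0.1 0 0.6 0 0 0 0;0 0 0.4 0 0 0 0;0 0 0 0 0 0 0;0 0 0 0 0 0 0"

```text
time_s: 10.6
eef_pos: [0.56, -0.0777, 0.1461]
eef_rot: [-0.0, 0.722, 0.691, 0.0]
wrist_force: [0.4, 0.8, 2.0]
opening: 0.001
```

move_arm --rows "0 0 0.2 0 0 0 0;0 0 0 0 0 0 0;0 0 0 0 0 0 0"

```text
time_s: 10.9
eef_pos: [0.5601, -0.0779, 0.1443]
eef_rot: [0.0, 0.722, 0.691, 0.0]
wrist_force: [0.1, 1.9, 4.2]
opening: -0.003
```

move_arm --rows "0 0 0.2 0 0 0 0;0 0 0 0 0 0 0;0 0 0 0 0 0 0"

```text
time_s: 11.2
eef_pos: [0.5603, -0.078, 0.1424]
eef_rot: [0.0, 0.722, 0.691, 0.0]
wrist_force: [-0.2, 1.3, 5.6]
opening: -0.002
```

move_arm --rows "0 0 0.2 0 0 0 0;0 0 0 0 0 0 0;0 0 0 0 0 0 0"

```text
time_s: 11.5
eef_pos: [0.5605, -0.0778, 0.1417]
eef_rot: [0.0, 0.722, 0.691, 0.001]
wrist_force: [-3.4, 2.6, 15.3]
opening: -0.001
```

move_arm --rows "0 0 0.1 0 0 0 0;0 0 0 0 0 0 0;0 0 0 0 0 0 0"

```text
time_s: 11.8
eef_pos: [0.5606, -0.0778, 0.1415]
eef_rot: [0.0, 0.722, 0.692, 0.001]
wrist_force: [-6.5, 4.2, 20.6]
opening: 0.0
```

```bash
python3 pic.py p8
```

```text
11.9 [ 0.56057024 -0.07781115  0.14146795] [-7.00973299  4.30030056 20.43181924]
```

View pics/p8.png

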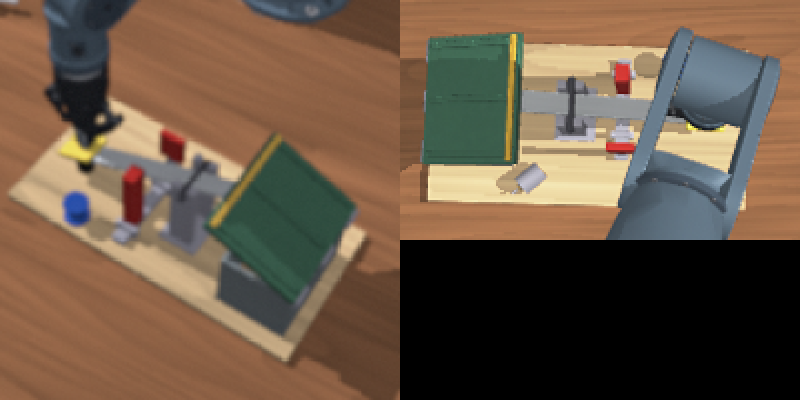

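```bash
python3 - <<'E'
from h import *
from bench import ctrl
st=np.load("st.npy")
a=np.deg2rad(-19)
def L(s,y,u=.004): # s along from pin toward paddle
    return (-s*np.cos(a)-u*np.sin(a)*-1*0,y,.125+s*np.sin(a)+u)
P=[L(s,y) for s in (-.05,0,.05,.1,.15,.17) for y in (-.015,.015)]
pd=[L(s,y,.011) for s in(.17,.23) for y in(-.025,.025)]
for n,(x0,y0,W,H) in dict(top=(200,170,140,80),scene=(235,170,120,110)).items():
    c=ctrl.camera(n);k=770//W if n=="top" else 5
    im=cv2.resize(c["color"][y0:y0+H,x0:x0+W],None,fx=k,fy=k,interpolation=3)
    for q,col in((P,(0,0,255)),(pd,(255,0,255))):
        for u in (proj(c,w(st,q))-[x0,y0]+.5)*k: cv2.circle(im,tuple(int(v) for v in u),3,col,-1)
    cv2.imwrite(f"pics/p9{n}.png",im)
E
```

```text
(no output)
```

View pics/p9top.png

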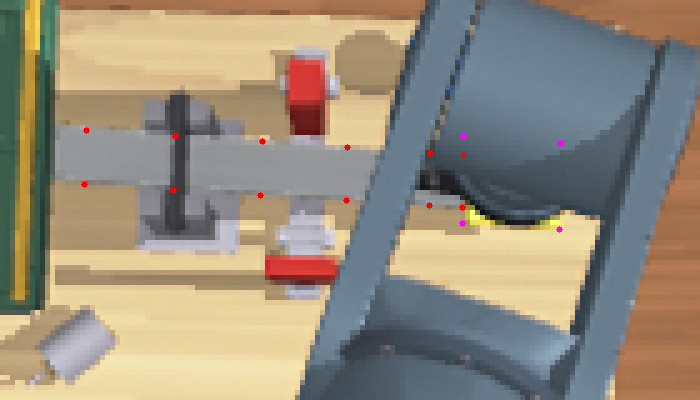

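View pics/p9scene.png

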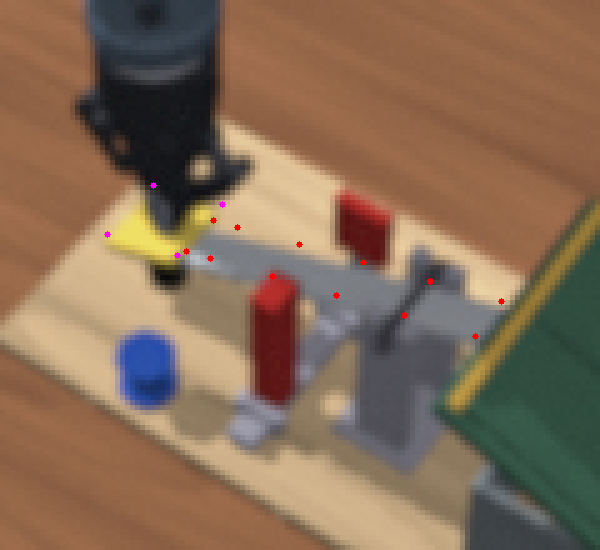

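The lever matches the model of 19° down (dots along its edges), the pin is in the notches, the prop is clear and the tips are on the paddle. Handing in after a short hold.

move_arm --rows "0 0 0 0 0 0 0;0 0 0 0 0 0 0;0 0 0 0 0 0 0;0 0 0 0 0 0 0;0 0 0 0 0 0 0"

```text
time_s: 12.5
eef_pos: [0.5606, -0.0778, 0.1415]
eef_rot: [0.0, 0.722, 0.692, 0.001]
wrist_force: [-6.3, 3.7, 21.1]
opening: -0.0
```

```bash
python3 - <<'E'
from bench import ctrl
o=ctrl.get_obs();print(o["eef_pos"],o["wrist_force"]);print(ctrl.hand_in())
E
```

```text
[ 0.5605689  -0.07779951  0.14148377] [-6.3363371   3.68549692 21.07277859]
the job is handed in; nothing more can be done
None
```

I pushed the red stop in until it hit its end stop, then pressed the yellow paddle down onto the bumper. I handed the job in at about 12.5 s with the fingertips still pressing on the paddle and the green flap held open.

- **Stop:** The force rose to about 16 N with almost no further movement, so I took it as fully in. The pictures put its travel at about 47 mm, give or take 2 mm. That is slightly short of the nominal 50 mm, but the stop may not have started at exactly 0. The prop shows clear of the lever on its far side.
- **Paddle:** The fingertips are about 68 mm above the bench, where about 70 mm was expected. They press down with a steady 21 N, plus about 7 N sideways, well within the limits.
- **Lever and flap:** The lever lies where a lever sloping 19° down should, with its pin still in the notches, and the flap is clearly up. I did not measure the flap's angle.
- **Other things:** The motor and spool look undisturbed. The cup, glue, tape, glue gun and marker were not in my later pictures, and I did not check them at the end.

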